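# Open the tea case and present the tasting dish

## Task

Open the wooden case by levering up the lip of its lid with the tip of the tea knife (no fingers on the closed case), push it past upright with the knife so that it stays open, then lay the knife flat on the counter again and let go of it. Take the white dish out by its handle, and turn it a quarter turn so that it is held level about a hand's breadth above the middle of the green serving mat, its handle pointing squarely back from the mat towards the robot's side and its front to the mat's brass-striped edge, with the tea ball resting untouched in the middle of the dish all the while. Finish while still holding the dish there in the gripper, and do not disturb the canisters, cup, jar, spoon or timer.

Things in the scene. Friction and masses are not known exactly. Their poses are not given: they have to be found in the camera images.
- case: Brown wooden open-topped box with a lid, fixed, 190 (x) x 150 (y) x 60 mm high, walls and floor 6 mm; origin under its centre. Own -x side is the lip side and points to the robot's right (about world -y); the hinge is on the +x side. A grey felt disc inside (76 mm across, top 18 mm above the counter, centred 22 mm to own +x) carries the dish.
- case_lid (a joint): Hinge of the plywood lid, rad: 0 shut, 1.85 fully open (leaning back past upright). Panel 204 (along case x) x 150 x 8 mm, 0.1 kg; underside 60.5 mm above the counter when shut. It overhangs the case's -x wall by 14 mm: the blade goes under that lip (1 N upward there opens it; hinge friction 0.06 N m). Below about 0.8 rad it falls shut if left; past upright it stays open.
- lid_lip (a point): Middle of the lower edge of the lid's brass-edged lip, on the underside, 204 mm from the hinge line; moves with the lid.
- case_hinge (a point): Point on the hinge line (which runs along case y), at the height of the lid's underside, 60.5 mm above the counter, middle of the case's +x side. Axes as case.
- knife: Tea knife, loose, 70 g, 185 mm long, flat on the counter; own x points to the blade tip, z up. Pale wooden handle 100 x 16 (y) x 18 (z) mm from x = -80 to +20 mm; flat steel blade from x = +20 to +105 mm, 16 wide (y), 2.5 mm thick, its mid-plane 9 mm above the underside. Origin: on the handle's underside, 20 mm behind the blade's root (near the centre of mass).
- knife_tip (a point): End of the blade, 105 mm ahead of the knife's origin and 9 mm above its underside plane. Axes as the knife.
- dish: White shallow round dish, loose, 0.10 kg, 98 mm across, 20 mm high, with a straight dark handle; inside it slopes down to a small flat middle. Origin: centre of its underside; own z up, own +x is its front, the handle sticks out to own -x. At the start it stands in the case, handle towards the lip side.
- dish_center (a point): Middle of the dish's inner floor, 4 mm above its underside; the ball rests here.
- dish_handle (a point): Grip point: centre of the handle bar, 74 mm to own -x of the dish's axis and 17 mm above its underside. The bar is 14 mm wide (dish y), 14 mm high (10 to 24 mm above the underside), and reaches from 44 to 100 mm from the axis; along dish x.
- tea_ball: Rolled olive-green tea ball, 30 mm diameter, 18 g, loose in the dish; its frame turns as it rolls.
- tea_ball_center (a point): Centre of the tea ball.
- mat: Dark green square serving mat, 160 x 160 x 3 mm, fixed on the counter; origin under its centre. Own +x points to the customer's side, where a brass stripe runs along the edge; own -x to the robot's side.
- canister_a: Bystander: cream canister with black knob, 82 mm across, 161 mm tall; origin under its centre.
- canister_b: Bystander: smaller cream canister with black knob, 71 mm across, 131 mm tall; origin under its centre.
- cup: Bystander: white cup, 72 mm across, 60 mm tall; origin under its centre.
- jar: Bystander: amber jar with black cap, 60 mm across, 75 mm tall; origin under its centre.
- spoon: Bystander: wooden-handled spoon lying on the counter beside the mat; about 180 mm long along own x.
- timer: Bystander: black timer, 55 x 55 x 22 mm; origin under its centre.
Mind the look-alikes: they are no part of the job. Of the things shaped like the knife, the wooden one is meant.

How it is judged:
By the outcome, as a careful person would: the job done as asked, in the order asked, and still so for the second after the job is handed in, while the arm keeps its last pose, push and grip.
It also fails if it takes over 72 s, if anything falls off the work surface, if the arm or the gripper's body presses on something with over 40 N, if the wrist force passes 120 N, or if a joint passes its speed limit or range.

## Robot

A 6-joint arm with a two-finger parallel gripper is mounted at the origin on the work surface. World frame = base frame: x ahead of the robot, y to its left, z up, the work surface at z = 0. Lengths are in m, angles in rad, forces in N, time in s.
With the tool pointing down it reaches from about 0.2 to 0.875 m from the base axis. Payload 3.4 kg.
Tool frame: the origin (TCP) lies between the finger pads; the fingertips stand 25 mm ahead of it and the grasp point (between the pads) lies 6 mm ahead of it (r.nose_length is the z of the fingertips in the tool frame, in m); z points along the fingers, x is the direction in which the jaws open and shut, and the axes are right-handed (so a half turn about z gives the same grasp; the last joint's range is limited). The gripper opens to 94 mm and grips with 3 to 60 N. Pads are 16 mm wide; open, the fingers measure 119 mm over their backs; the gripper's body (75 mm by 177 mm) begins 78 mm behind the grasp point.
Start: joints at [-1.333, 0.276, 1.505, -0, 1.361, -0.121], TCP at [0.202, -0.538, 0.23] pointing down, gripper open.
Joint ranges: [-2.89, 2.89], [-0.75, 2.08], [0.22, 2.7], [-1.18, 4.32], [0.11, 2.71], [-2.7, 2.7]. Speed limits (rad/s): [2.57, 2.57, 3.14, 3.14, 3.14, 3.14].

## Interface

Orientations are given as a unit quaternion [w, x, y, z].
In Python, from plant import r, gripper_to, inverse_kinematics, vision, models, telemetry gives the robot as it stands. Calls block until the motion is done:
- r.move_to(position, orientation): joint-space move of the TCP to a pose.
- r.move_l(position, rot=None, vel=0.15, guard=None): straight line of the TCP; rot=None keeps the orientation; vel is the mean speed in m/s. With guard (N) it stops when the force on the tool has changed by that much, and returns True; else False.
- r.movej(angles): joint-space move.
- gripper_to(opening, f_grip=None): finger opening in m; f_grip is the grip in N (None keeps the last); returns when the fingers have stopped.
- r.hold(seconds).
- inverse_kinematics(position, orientation): joint angles nearest the present ones, or None.
- vision.snapshot(name): name is "scene" or "top" or "wrist"; returns the picture (384x512x3 uint8, red, green, blue); there is no depth.
- vision.get_calibration(name): a dict with "fx", "fy", "cx", "cy" (pixels), "D" ([k1, k2, p1, p2, k3] as OpenCV has them; the pictures are not rectified), "position" and "orientation" of the camera in the world. Camera axes: x right, y down, z forward; pixel columns grow to the right and rows downward; lengths in m; the calibration is good to about 2 mm. A picture is of the moment at which its call begins: read the wrist's pose just before it. get_calibration takes no time and is no camera call; for the wrist camera it gives the pose at the moment of the call.
A pose or a line that the arm cannot do raises r.PlanningError and nothing moves.
- r.sign_off(): hands the job in, once; it reports no verdict.
Trained networks look in the newest picture that a camera, given by its name, has taken for a name from the list of things; names that differ only in an ending like _2 or _b are one class to them, and where a whole thing is asked for, a point or a joint stands for the part that bears it (a point fixed in the world has none). Each returns a list of dicts, best first, with "score" (0 to 1); they miss things now and then, are a little off and sometimes report something else, mostly with a low value. They report only what shows in the picture. A call takes as long as a camera call. They do not tell look-alikes from the thing itself.
- models.boxes_of(thing, camera): "at" ([x, y, z] in m, in world coordinates, good to about 4 mm: the middle of the surface that is visible of it).
- models.regions_of(thing, camera): "pixels" (384x512 bool, what is visible of it).
- models.mark_of(thing, camera): "at" ([x, y, z] in m, in world coordinates, good to about 4 mm: a listed point, or the origin of a listed thing).
Readings, each from a call of its own:
- telemetry.current_t(): time.
- telemetry.current_joints(): joint angles.
- telemetry.current_dq(): joint speeds.
- telemetry.current_joint_efforts(): joint torques, N m.
- telemetry.current_ee_pos(): TCP position.
- telemetry.current_tool_rot(): TCP orientation.
- telemetry.current_wrist_force(): force on the tool from outside, world axes, zero at the start.
- telemetry.current_torque(): the same for the moment, N m.
- telemetry.current_opening(): finger opening in m.
Only numpy, scipy, OpenCV 4.12 (cv2) and the standard library are available. Lean on these libraries where they do the work, as an engineer would, in place of code of your own. Each camera call takes 0.05 s, during which the arm holds its last target.

## Working session

There is one attempt and no reset: what is moved stays moved. The work goes in short steps, each a Python script; the robot and the scene stay as the last script left them, time stands still between calls to the robot, and variables do not carry over. Pictures are saved under pics/ and viewed, and the job is handed in when it is done.

```bash
ls; mkdir -p pics; python3 - <<'E'
from plant import r, gripper_to, inverse_kinematics, vision, models, telemetry
import cv2
print(telemetry.current_t())
for n in ("scene","top","wrist"):
    im=vision.snapshot(n); cv2.imwrite(f"pics/{n}0.png",im[:,:,::-1])
    c=vision.get_calibration(n); print(n,c)
for n in ["case","lid_lip","case_hinge","knife","knife_tip","mat","canister","cup","jar","spoon","timer","canister_a","canister_b"]:
    for cam in ("scene","top"):
        try:
            print(n,cam,[(d["at"],round(d["score"],2)) for d in models.mark_of(n,cam)])
        except Exception as e: print(n,cam,e)
print(telemetry.current_t())
E
```

```text
pics
0.0
scene {'fx': 495.83342349938323, 'fy': 495.83342349938323, 'cx': 250.42365936788846, 'cy': 201.1810877994195, 'D': array([0.06625516, 0.        , 0.        , 0.        , 0.        ]), 'position': array([1.36544636, 0.26592132, 1.32018891]), 'orientation': array([-0.17277129,  0.5602822 ,  0.77026017, -0.25086491])}
top {'fx': 453.43815760808695, 'fy': 453.43815760808695, 'cx': 254.48047365283958, 'cy': 186.57520641243224, 'D': array([0.02558611, 0.        , 0.        , 0.        , 0.        ]), 'position': array([ 0.41029028, -0.00764862,  1.16703716]), 'orientation': array([ 0.02825524, -0.69587849,  0.71622919, -0.04439039])}
wrist {'fx': 298.4755064550641, 'fy': 298.4755064550641, 'cx': 255.4342618108247, 'cy': 188.08074046435746, 'D': array([-0.07395741,  0.        ,  0.        ,  0.        ,  0.        ]), 'position': array([ 0.27386075, -0.51152834,  0.38425648]), 'orientation': array([ 0.10907736,  0.81486825, -0.56424536, -0.07562434])}
case scene [([0.5878, 0.2154, -0.0], 0.91)]
case top [([0.579, 0.2145, 0.0006], 0.98)]
lid_lip scene [([0.5751, 0.1011, 0.0597], 0.9
[... 1060 characters left out ...]
], 0.87)]
jar scene [([0.7766, 0.0267, -0.0025], 0.61)]
jar top [([0.7806, 0.0284, 0.0022], 0.6)]
spoon scene [([0.6072, -0.4125, 0.0006], 0.55)]
spoon top [([0.6073, -0.4169, 0.004], 0.69)]
timer scene [([0.4653, -0.375, -0.001], 0.77)]
timer top [([0.4654, -0.382, -0.0022], 0.68)]
canister_a scene [([0.3837, 0.3324, -0.0002], 0.77), ([0.7776, -0.0961, 0.0009], 0.57), ([0.4339, -0.0963, 0.004], 0.46)]
canister_a top [([0.3884, 0.3351, 0.0014], 0.96), ([0.781, -0.0992, 0.0031], 0.75)]
canister_b scene [([0.3837, 0.3324, -0.0002], 0.77), ([0.7776, -0.0961, 0.0009], 0.57), ([0.4339, -0.0963, 0.004], 0.46)]
canister_b top [([0.3884, 0.3351, 0.0014], 0.96), ([0.781, -0.0992, 0.0031], 0.75)]
1.45
```

View pics/scene0.png

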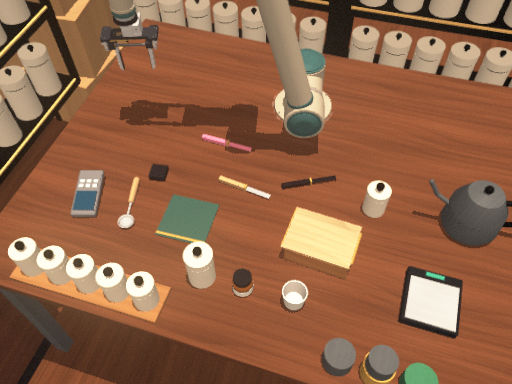

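View pics/top0.png

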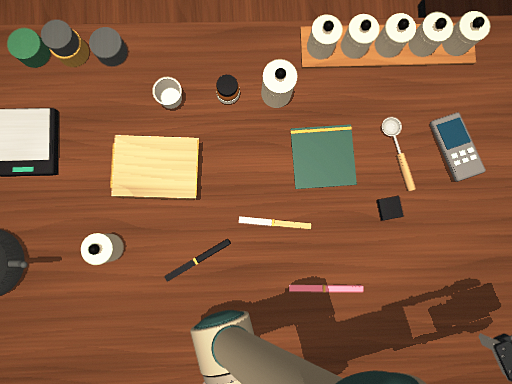

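```bash
python3 - <<'E'
import cv2
im=cv2.imread("pics/top0.png")
# crop region of the knives
c=im[150:330,130:330]
cv2.imwrite("pics/crop_knives.png",cv2.resize(c,None,fx=3.2,fy=3.2,interpolation=cv2.INTER_CUBIC))
E
```

```text
(no output)
```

View pics/crop_knives.png

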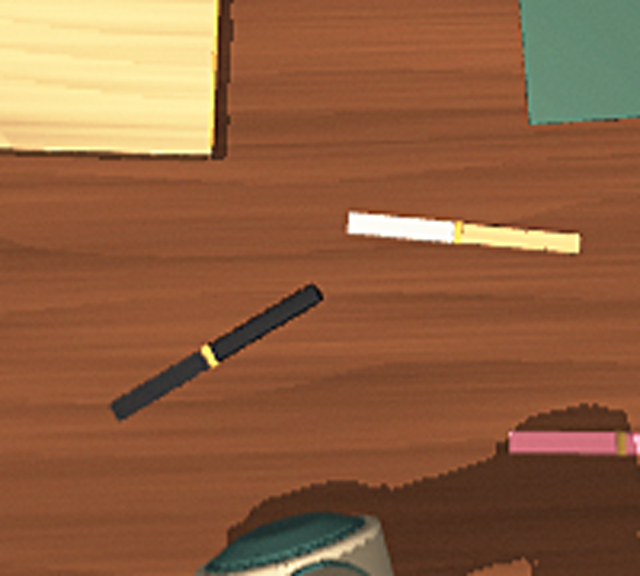

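The top picture shows three things shaped like the knife:
- Pale wood with a steel blade, at px (239–311, 217–228).
- Black, at (165–230, 240–280).
- Pink, at (289–363, 289).

The pale-handled one with the bright flat blade fits the description, and the crop confirms it. Its tip is at about (240, 220), pointing at the case. The case lid is at (112–200, 136–198). The mat is at (292–356, 127–188), with its brass stripe on the top edge. Next I'll refine the poses from pixels.

```bash
cat > h.py <<'E'
import numpy as np, cv2
from scipy.spatial.transform import Rotation as R
def q2R(q): return R.from_quat([q[1],q[2],q[3],q[0]]).as_matrix()
def R2q(M):
    x=R.from_matrix(M).as_quat(); return np.array([x[3],x[0],x[1],x[2]])
def pix2plane(uv,c,z):
    uv=np.asarray(uv,float).reshape(-1,1,2)
    K=np.array([[c['fx'],0,c['cx']],[0,c['fy'],c['cy']],[0,0,1]])
    n=cv2.undistortPoints(uv,K,np.asarray(c['D'])).reshape(-1,2)
    d=np.c_[n,np.ones(len(n))]@q2R(c['orientation']).T
    p=np.asarray(c['position']); s=(z-p[2])/d[:,2]
    return p+d*s[:,None]
def project(P,c):
    M=q2R(c['orientation']).T; K=np.array([[c['fx'],0,c['cx']],[0,c['fy'],c['cy']],[0,0,1]])
    t=-M@np.asarray(c['position'])
    return cv2.projectPoints(np.asarray(P,float).reshape(-1,1,3),cv2.Rodrigues(M)[0],t,K,np.asarray(c['D']))[0].reshape(-1,2)
E
python3 - <<'E'
from plant import r, vision, models, telemetry, inverse_kinematics
from h import *
res={}
for cam in ("top","scene"):
    c=vision.get_calibration(cam); vision.snapshot(cam)
    def fit(mask,z,name):
        v,u=np.nonzero(mask)
        P=pix2plane(np.c_[u,v],c,z)[:,:2].astype(np.float32)
        rc=cv2.minAreaRect(P*1000)
        print(cam,name,len(u),"mean",P.mean(0).round(4),"rect",np.round(rc[0],1),np.round(rc[1],1),round(rc[2],1))
        return P
    for n,z in (("mat",.003),("case_lid",.0685),("knife",.012)):
        for d in models.regions_of(n,cam): 
            print(round(d["score"],2),end=" "); P=fit(d["pixels"],z,n)
            if n=="knife":
                w,V=np.linalg.eigh(np.cov(P.T)); print("   ang",np.degrees(np.arctan2(V[1,1],V[0,1])))
print(telemetry.current_t(), telemetry.current_tool_rot())
c=vision.get_calibration("wrist"); M=q2R(telemetry.current_tool_rot()); print(M.round(3)); print("cam in tool",M.T@(c['position']-telemetry.current_ee_pos()))
E
```

```text
0.91 top mat 3794 mean [ 0.6043 -0.2174] rect [ 605.8 -217.1] [164.2 163.6] 1.4
0.19 top mat 487 mean [ 0.4656 -0.3816] rect [ 465.7 -381.4] [54.4 60.6] 8.7
0.71 top case_lid 5232 mean [0.58  0.205] rect [579.5 205.2] [208.4 153.8] 86.3
0.98 top knife 386 mean [ 0.4357 -0.0872] rect [436.1 -85.2] [179.2  15.9] 82.7
   ang 82.86883170015483
0.84 top knife 565 mean [ 0.2687 -0.2117] rect [ 268.6 -206.3] [183.6  24.6] 88.2
   ang 87.88320367835767
0.68 top knife 537 mean [0.3508 0.1111] rect [349.8 112.4] [ 19.9 185.4] 29.1
   ang 118.66300767543704
0.97 scene mat 1997 mean [ 0.6089 -0.2146] rect [ 607.3 -214.6] [158.6 157.7] 3.1
0.84 scene case_lid 2958 mean [0.585  0.2079] rect [583.  206.2] [199.5 151.9] 87.8
0.37 scene case_lid 347 mean [ 0.6537 -0.3813] rect [ 640.7 -391.3] [186.1  46.1] 18.2
0.87 scene knife 273 mean [ 0.4381 -0.0979] rect [440.8 -85.2] [173.8  31.8] 81.4
   ang 82.99769571507026
0.78 scene knife 262 mean [0.3566 0.1077] rect [352.6 113.5] [ 25.  179.1] 29.3
   ang 119.1157886607352
0.74 scene knife 270 mean [ 0.2728 -0.2147] rect [ 273.1 -207. ] [186.5  29.9] 88.3
   ang 88.29080137608294
1.85 [ 2.42329556e-05  8.21926889e-01 -5.69593002e-01  3.68820598e-05]
[[ 0.351 -0.936  0.   ]
 [-0.936 -0.351 -0.   ]
 [ 0.    -0.    -1.   ]]
cam in tool [ 0.00027495 -0.0767875  -0.15443594]
```

```bash
cat >> h.py <<'E'
def tool_q(yaw_deg):
    """tool down; dish/knife-axis yaw = yaw_deg, jaws across it (tool x at yaw-90, camera ahead)."""
    a=np.radians(yaw_deg-90); x=np.array([np.cos(a),np.sin(a),0]); z=np.array([0,0,-1.]); y=np.cross(z,x)
    return R2q(np.c_[x,y,z])
E
python3 - <<'E'
from plant import r, vision, models, telemetry, inverse_kinematics, gripper_to
from h import *
# mat corners / stripe from saved top image
im=cv2.imread("pics/top0.png"); c=vision.get_calibration("top")
hsv=cv2.cvtColor(im,cv2.COLOR_BGR2HSV)
g=cv2.inRange(hsv,(60,60,40),(95,255,160)); n,l,s,ce=cv2.connectedComponentsWithStats(g)
k=[i for i in range(1,n) if 285<ce[i][0]<360 and 120<ce[i][1]<195]; k=max(k,key=lambda i:s[i][4])
v,u=np.nonzero(l==k); P=pix2plane(np.c_[u,v],c,.003)[:,:2]
print("mat green",cv2.minAreaRect((P*1000).astype(np.float32)))
r.move_to([0.435,-0.097,0.13],tool_q(82.9)); print(telemetry.current_t(), telemetry.current_joints())
cw=vision.get_calibration("wrist"); im=vision.snapshot("wrist"); cv2.imwrite("pics/wrist1.png",im[:,:,::-1])
for n in("knife","knife_tip"): print(n,[(d["at"],round(d["score"],2)) for d in models.mark_of(n,"wrist")])
for d in models.regions_of("knife","wrist"):
    v,u=np.nonzero(d["pixels"]); P=pix2plane(np.c_[u,v],cw,.013)[:,:2]
    print(d["score"],cv2.minAreaRect((P*1000).astype(np.float32)))
# white blade's line
E
```

```text
mat green ((597.9114990234375, -217.00439453125), (144.4740447998047, 159.05633544921875), 2.5055160522460938)
3.7 [-3.76938069e-01  1.68193749e-01  1.92369252e+00 -3.20294779e-04
  1.04871430e+00 -2.51816120e-01]
knife [([0.4369, -0.0933, 0.0015], 0.68), ([0.6075, -0.2182, 0.0024], 0.47)]
knife_tip [([0.4525, 0.008, 0.0113], 0.92), ([0.2746, -0.1114, 0.0086], 0.82)]
0.9 ((437.5791320800781, -85.39796447753906), (184.4454345703125, 16.41274070739746), 83.3598861694336)
0.77 ((273.55389404296875, -206.1753387451172), (185.7298583984375, 23.1827392578125), 86.93012237548828)
0.7 ((382.1737976074219, 55.94621658325195), (16.77213478088379, 58.822906494140625), 29.674997329711914)
```

View pics/wrist1.png

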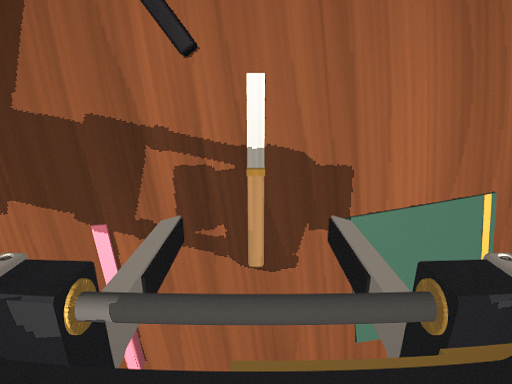

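The wrist picture shows the pale-handled knife between the jaws, with its blade tip at (256, 75) and its handle end at (257, 265). I'll grasp it at its origin.

```bash
python3 - <<'E'
from plant import r, vision, models, telemetry, inverse_kinematics, gripper_to
from h import *
q=tool_q(83.2)
gripper_to(0.05,60)
r.move_l([0.4360,-0.0975,0.0275],q,vel=0.12,guard=8)
print(telemetry.current_ee_pos())
print(gripper_to(0.0,60), telemetry.current_opening())
p=telemetry.current_ee_pos()
r.move_l([p[0],p[1],0.12],vel=0.1)
print(telemetry.current_t(),telemetry.current_ee_pos(),telemetry.current_opening(),telemetry.current_wrist_force())
cw=vision.get_calibration("wrist"); im=vision.snapshot("wrist"); cv2.imwrite("pics/wrist2.png",im[:,:,::-1])
print([(d["at"],round(d["score"],2)) for d in models.mark_of("knife_tip","wrist")])
im=vision.snapshot("scene"); cv2.imwrite("pics/scene2.png",im[:,:,::-1])
print([(d["at"],round(d["score"],2)) for d in models.mark_of("knife_tip","scene")])
print([(d["at"],round(d["score"],2)) for d in models.mark_of("lid_lip","scene")])
E
```

```text
[ 0.43647209 -0.09766988  0.02789962]
False 0.015490124403948962
7.4417 [ 0.43552436 -0.0973172   0.11942926] 0.01550069934153212 [ 0.31470258 -0.2777474  -1.43208952]
[([0.2731, -0.1142, 0.0097], 0.85), ([0.4506, 0.0032, 0.1033], 0.7)]
[([0.7757, -0.0985, -0.0027], 0.74), ([0.4469, 0.0029, 0.0981], 0.62), ([0.3041, 0.1937, 0.0112], 0.57)]
[([0.5766, 0.1031, 0.0596], 0.62)]
```

View pics/wrist2.png

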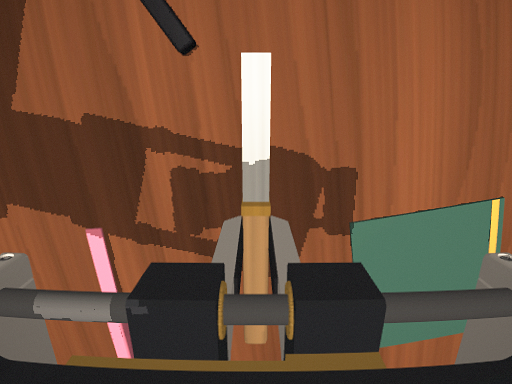

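View pics/scene2.png

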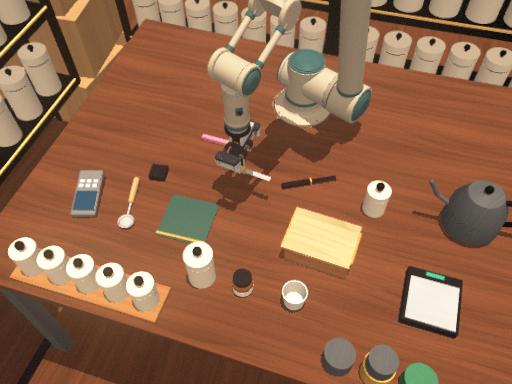

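The knife is held straight: blade end at (256, 55) in the wrist view, and the tip is about 104 mm ahead of the TCP and 18.5 mm below it. Now I'll insert the tip under the lip.

```bash
cat >> h.py <<'E'
LIP=np.array([0.5765,0.1025]); YAW=87.0
D2=np.array([np.cos(np.radians(YAW)),np.sin(np.radians(YAW))])
HINGE=LIP+0.204*D2; L=0.104; DZ=0.0185
def tcp_for_tip(s,z):
    "tip s m from lip along case x, height z"
    p=LIP+(s-L)*D2; return [p[0],p[1],z+DZ]
E
python3 - <<'E'
from plant import r, vision, models, telemetry, inverse_kinematics, gripper_to
from h import *
q=tool_q(YAW)
r.move_l(tcp_for_tip(-0.03,0.10),q,vel=0.15)
r.move_l(tcp_for_tip(-0.03,0.050),q,vel=0.12)
print(telemetry.current_t(),telemetry.current_ee_pos())
im=vision.snapshot("scene"); cv2.imwrite("pics/scene3a.png",im[:,:,::-1])
print([(d["at"],round(d["score"],2)) for d in models.mark_of("knife_tip","scene")])
print("g",r.move_l(tcp_for_tip(0.009,0.050),q,vel=0.06,guard=5))
print(telemetry.current_t(),telemetry.current_ee_pos(),tcp_for_tip(0.009,.05),telemetry.current_wrist_force())
for n in("scene","wrist"):
    im=vision.snapshot(n); cv2.imwrite(f"pics/{n}3.png",im[:,:,::-1])
    if n=="scene": cv2.imwrite("pics/scene3c.png",cv2.resize(im[150:290,200:390,::-1],None,fx=4,fy=4,interpolation=cv2.INTER_CUBIC))
E
```

```text
9.4 [ 0.5695139  -0.03157204  0.06876448]
[([0.3034, 0.1927, 0.0076], 0.77), ([0.5755, 0.0711, 0.0491], 0.44)]
g False
10.3 [0.57154682 0.0076709  0.06849013] [np.float64(0.5715280841569204), np.float64(0.007630194198315482), 0.0685] [-0.25429991  0.51168591 -0.35319075]
```

View pics/scene3c.png

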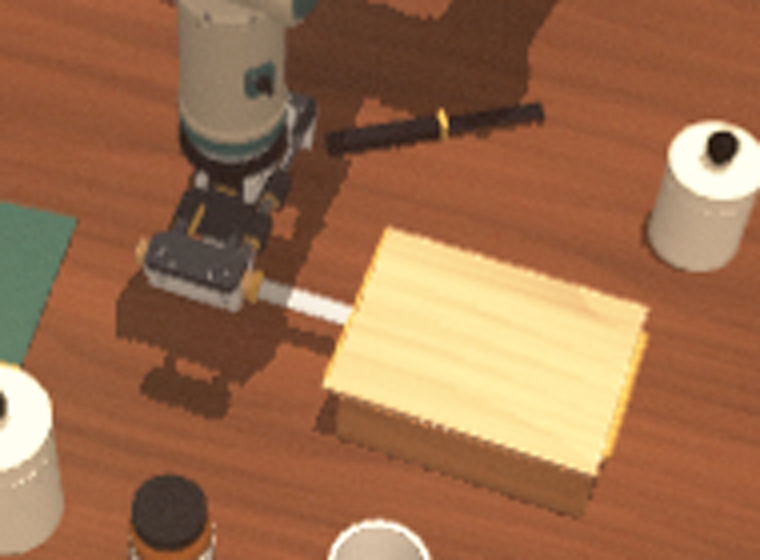

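View pics/wrist3.png

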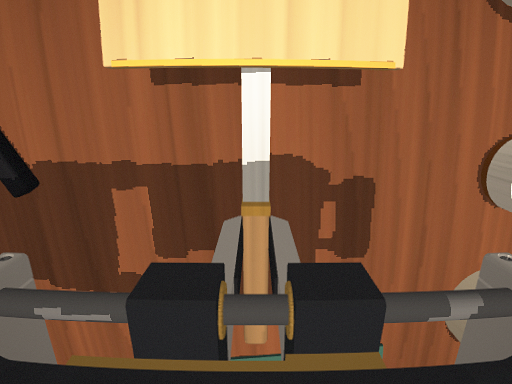

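The wrist view shows the blade going under the brass lip at (256, 67), centred, about 10 mm deep by parallax. Now the first part of the lift.

```bash
cat >> h.py <<'E'
def tip_on_lid(th):
    r0=0.195
    rr=r0 if th<0.3 else r0-(0.045)*min(1,(th-0.3)/1.2)
    y=0.204-rr*np.cos(th)+0.0015*np.sin(th); z=0.0605+rr*np.sin(th)-0.0015*np.cos(th)
    return tcp_for_tip(y,z)
E
python3 - <<'E'
from plant import r, vision, models, telemetry, inverse_kinematics, gripper_to
from h import *
q=tool_q(YAW)
for th in (0.0,0.1,0.2,0.3):
    g=r.move_l(tip_on_lid(th),q,vel=0.07,guard=12)
    print(th,g,telemetry.current_ee_pos().round(4) if hasattr(telemetry.current_ee_pos(),'round') else telemetry.current_ee_pos(),np.round(telemetry.current_wrist_force(),2),round(telemetry.current_opening(),4))
    if g: break
print(telemetry.current_t())
for n in("scene","wrist"):
    im=vision.snapshot(n); cv2.imwrite(f"pics/{n}4.png",im[:,:,::-1])
    if n=="scene": 
        cv2.imwrite("pics/scene4c.png",cv2.resize(im[150:290,200:390,::-1],None,fx=4,fy=4,interpolation=cv2.INTER_CUBIC))
        print([(d["at"],round(d["score"],2)) for d in models.mark_of("lid_lip","scene")])
E
```

```text
0.0 False [0.572  0.0073 0.0782] [-0.54 -0.85 -0.07] 0.0155
0.1 False [0.572  0.0088 0.0976] [ 0.34 -0.4  -0.66] 0.0154
0.2 False [0.5721 0.0119 0.1168] [ 0.67 -0.12 -1.43] 0.0156
0.3 False [0.5724 0.017  0.1358] [ 0.08  0.11 -1.19] 0.0154
11.9583
[([0.5754, 0.1111, 0.1215], 0.61), ([0.5869, 0.2143, 0.0013], 0.41)]
```

View pics/scene4c.png

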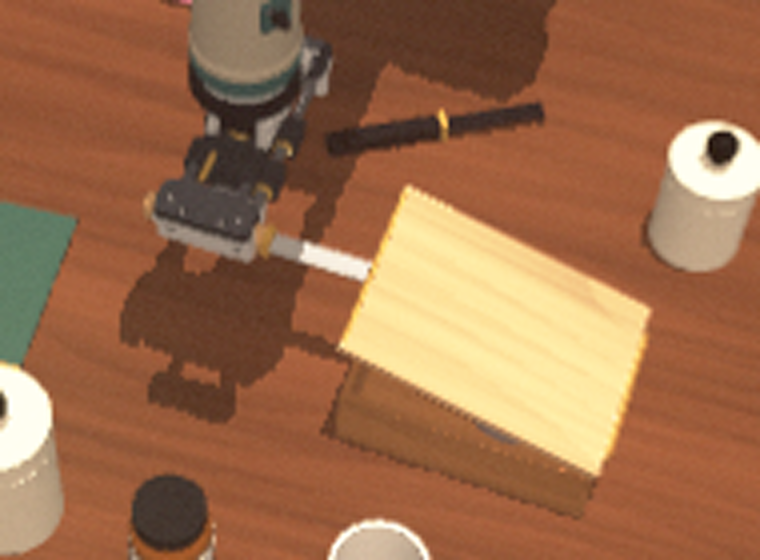

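View pics/wrist4.png

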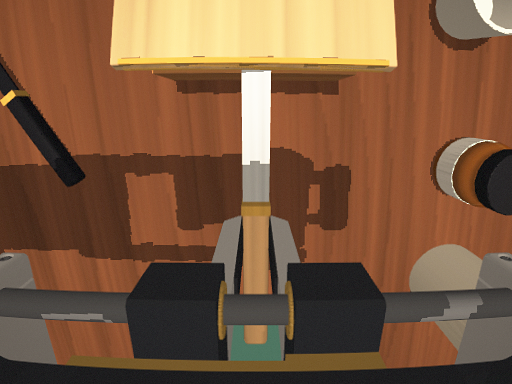

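The lid rides up on the blade tip at about 0.3 rad, and the lip mark is at z = 0.12. The knife hasn't slipped: in the wrist view it still sits at column 256. I'll carry on up the arc and past upright.

```bash
python3 - <<'E'
from plant import r, vision, models, telemetry, inverse_kinematics, gripper_to
from h import *
q=tool_q(YAW)
for th in np.r_[np.arange(0.42,1.75,0.12),1.78]:
    g=r.move_l(tip_on_lid(th),q,vel=0.09,guard=10)
    print(round(th,2),g,np.round(telemetry.current_ee_pos(),4),np.round(telemetry.current_wrist_force(),2))
    if g: break
print(telemetry.current_t(),telemetry.current_opening())
for n in("scene","wrist"):
    im=vision.snapshot(n); cv2.imwrite(f"pics/{n}5.png",im[:,:,::-1])
    if n=="scene": 
        cv2.imwrite("pics/scene5c.png",cv2.resize(im[100:290,180:410,::-1],None,fx=3,fy=3,interpolation=cv2.INTER_CUBIC))
        print([(d["at"],round(d["score"],2)) for d in models.mark_of("lid_lip","scene")])
E
```

```text
0.42 False [0.573  0.0296 0.1558] [ 0.34 -0.16 -0.89]
0.54 False [0.5738 0.0442 0.1738] [-1.11 -0.   -1.11]
0.66 False [0.5746 0.0607 0.1897] [-0.16  0.24 -1.19]
0.78 False [0.5755 0.0785 0.2029] [ 0.07  0.52 -0.43]
0.9 False [0.5764 0.0972 0.2136] [ 0.41  0.15 -1.46]
1.02 False [0.5774 0.1165 0.2217] [-0.76 -0.06 -0.97]
1.14 False [0.5783 0.1363 0.2271] [-0.7  -0.19 -0.96]
1.26 False [0.5793 0.1559 0.23  ] [ 0.77  0.4  -0.94]
1.38 False [0.5802 0.1752 0.2303] [-0.03  0.29 -1.43]
1.5 False [0.5811 0.1939 0.2283] [ 0.4  -0.44  0.06]
1.62 False [0.5822 0.2119 0.2289] [ 0.26  0.41 -0.45]
1.74 False [0.5831 0.2297 0.2269] [-0.04  0.69 -1.02]
1.78 False [0.5834 0.2352 0.2259] [-1.15  0.18  0.09]
16.9333 0.015418401448143656
[([0.5882, 0.3528, 0.2588], 0.62)]
```

View pics/scene5c.png

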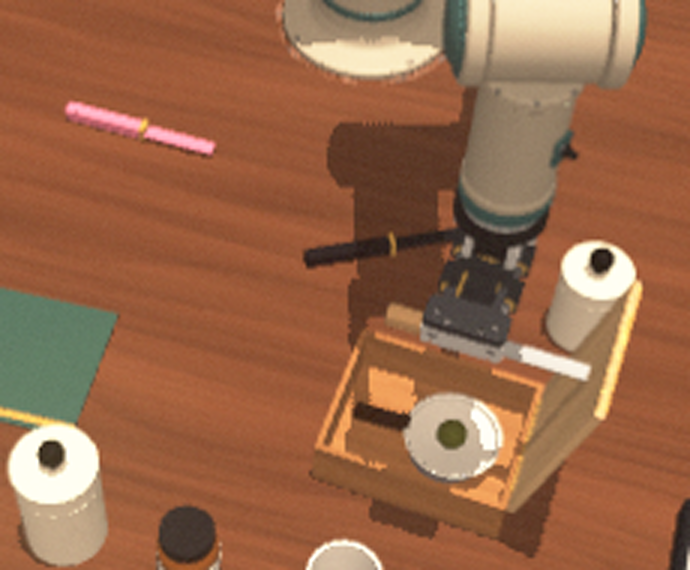

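View pics/wrist5.png

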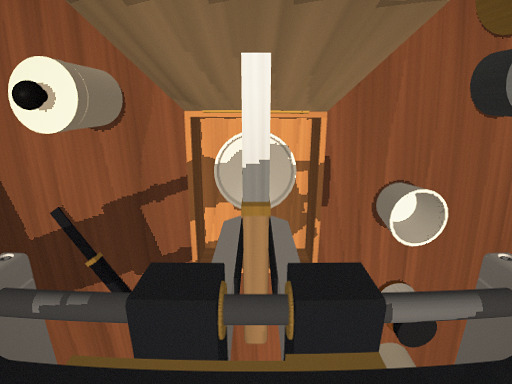

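The lid is open at about 1.8 rad: the lip mark is at (0.588, 0.353, 0.259), and in the crop it leans back at (600, 350). The dish with the ball is visible inside, at (452, 435) in the crop. Now I'll put the knife back down where it lay.

```bash
python3 - <<'E'
from plant import r, vision, models, telemetry, inverse_kinematics, gripper_to
from h import *
q=tool_q(YAW); p=np.array(telemetry.current_ee_pos())
r.move_l([*(p[:2]-0.06*D2),p[2]],q,vel=0.12)
q2=tool_q(83.2)
r.move_l([0.436,-0.0975,0.10],q2,vel=0.2)
r.move_l([0.436,-0.0975,0.036],q2,vel=0.12)
print("g",r.move_l([0.436,-0.0975,0.0278],q2,vel=0.03,guard=3),telemetry.current_ee_pos(),telemetry.current_wrist_force())
gripper_to(0.04); r.hold(0.2)
r.move_l([0.436,-0.0975,0.14],vel=0.15)
print(telemetry.current_t())
for n in("scene","wrist","top"):
    im=vision.snapshot(n); cv2.imwrite(f"pics/{n}6.png",im[:,:,::-1])
    for k in("knife","knife_tip","lid_lip","dish","dish_handle","dish_center","tea_ball","case"):
        if n!="wrist" or k in("knife","knife_tip"): print(n,k,[(np.round(d["at"],4).tolist(),round(d["score"],2)) for d in models.mark_of(k,n)][:3])
print(telemetry.current_t())
E
```

```text
g False [ 0.43596952 -0.09750891  0.02782854] [-0.1813928   0.54698989 -1.29852191]
22.3417
scene knife [([0.2678, -0.2172, 0.0007], 0.72), ([0.4362, -0.0976, -0.0002], 0.62), ([0.354, 0.1034, 0.0009], 0.58)]
scene knife_tip [([0.4516, 0.0007, 0.008], 0.73), ([0.2753, -0.1117, 0.007], 0.61), ([0.3029, 0.1938, 0.01], 0.58)]
scene lid_lip [([0.5873, 0.3551, 0.2574], 0.87), ([0.5818, 0.2356, 0.037], 0.71)]
scene dish [([0.5813, 0.2346, 0.0224], 0.86)]
scene dish_handle [([0.5874, 0.1636, 0.0307], 0.73)]
scene dish_center [([0.5779, 0.2385, 0.0188], 0.58), ([0.61, -0.4142, -0.0006], 0.23)]
scene tea_ball [([0.4672, -0.3754, 0.0001], 0.64), ([0.5826, 0.2326, 0.0241], 0.41), ([0.5847, 0.2358, 0.0387], 0.22)]
scene case [([0.584, 0.2137, -0.0006], 0.59), ([0.7774, -0.1017, -0.0005], 0.16)]
wrist knife [([0.4363, -0.0963, -0.0005], 0.86)]
wrist knife_tip [([0.4522, 0.0058, 0.012], 0.96), ([0.2744, -0.1158, 0.0087], 0.73)]
top knife [([0.273, -0.2206, -0.0033], 0.93), ([0.3529, 0.1035, -0.001], 0.58)]
top knife_tip [([0.2741, -0.1138, 0.0087], 0.92), ([0.4506, 0.0088, 0.0074], 0.64), ([0.3055, 0.195, 0.0122], 0.64)]
top lid_lip [([0.5904, 0.3469, 0.259], 0.85), ([0.5799, 0.2358, 0.022], 0.56)]
top dish [([0.5834, 0.239, 0.0165], 0.65)]
top dish_handle [([0.5866, 0.3027, 0.0629], 0.74), ([0.5826, 0.16, 0.0362], 0.71)]
top dish_center [([0.5805, 0.2312, 0.0209], 0.94)]
top tea_ball [([0.5812, 0.2348, 0.0219], 0.48)]
top case [([0.5754, 0.2148, 0.0017], 0.68)]
23.3917
```

View pics/scene6.png

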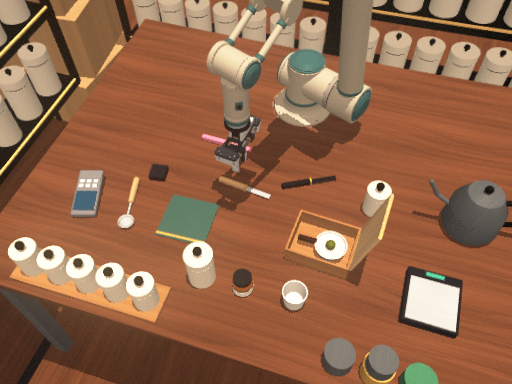

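View pics/wrist6.png

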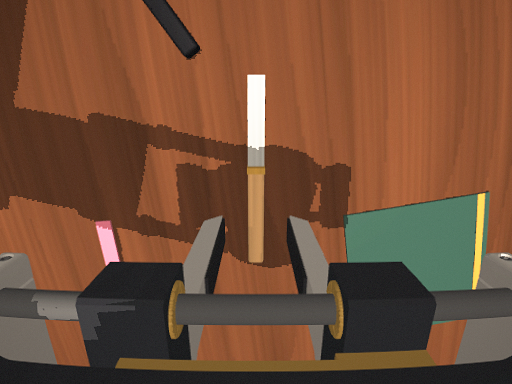

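View pics/top6.png

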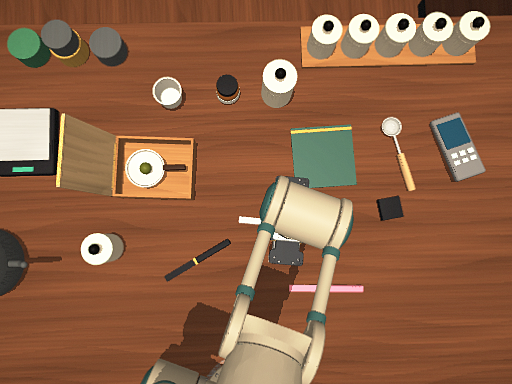

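The knife lies flat and free at (256, 75–262) in the wrist view. The lid is still open, and the dish is in the case with its handle towards the lip. Next I'll get a close wrist view of the dish handle.

```bash
python3 - <<'E'
from plant import r, vision, models, telemetry, inverse_kinematics, gripper_to
from h import *
r.move_l([0.584,0.10,0.18],tool_q(87),vel=0.2)
print(telemetry.current_t())
cw=vision.get_calibration("wrist"); im=vision.snapshot("wrist"); cv2.imwrite("pics/wrist7.png",im[:,:,::-1])
for k in("dish","dish_handle","dish_center","tea_ball_center","case"):
    print(k,[(np.round(d["at"],4).tolist(),round(d["score"],2)) for d in models.mark_of(k,"wrist")][:3])
m=models.regions_of("dish","wrist")
M=m[0]["pixels"]; cv2.imwrite("pics/mask7.png",M.astype(np.uint8)*255)
v,u=np.nonzero(M)
# dark handle pixels inside the mask
g=im.astype(int).sum(2)
sel=M&(g<250); n,l,s,ce=cv2.connectedComponentsWithStats(sel.astype(np.uint8)); k=1+np.argmax(s[1:,4])
v,u=np.nonzero(l==k); P=pix2plane(np.c_[u,v],cw,.042)[:,:2]
print("handle",len(u),cv2.minAreaRect((P*1000).astype(np.float32)),P.mean(0),u.mean(),v.mean())
# white rim circle
print([ (d["score"]) for d in m])
E
```

```text
24.7917
dish [([0.5831, 0.2372, 0.0171], 0.82)]
dish_handle [([0.5837, 0.1616, 0.0337], 0.84)]
dish_center [([0.5827, 0.2375, 0.0203], 0.96)]
tea_ball_center [([0.5832, 0.234, 0.0344], 0.57)]
case []
handle 844 ((583.398193359375, 164.67555236816406), (13.786498069763184, 55.1941032409668), 0.15663380920886993) [0.58333749 0.16531956] 251.50118483412322 117.64928909952607
[0.76, 0.26]
```

View pics/wrist7.png

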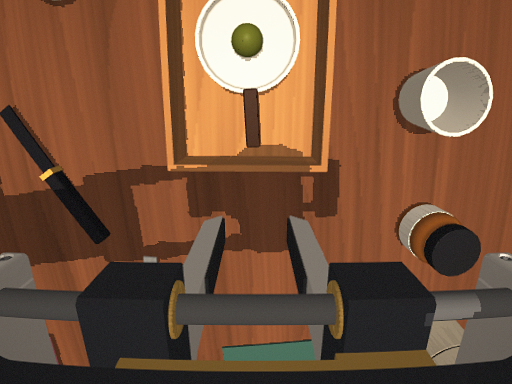

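The wrist view shows the dish at (247, 40) with the ball in its middle. The handle bar runs (251, 90)–(253, 146), yaw about 90.2°, with its grip point at (0.583, 0.163). Now the grasp.

```bash
python3 - <<'E'
from plant import r, vision, models, telemetry, inverse_kinematics, gripper_to
from h import *
q=tool_q(90.2); 
r.move_l([0.5834,0.1627,0.11],q,vel=0.12)
print("g",r.move_l([0.5834,0.1627,0.041],q,vel=0.08,guard=5),telemetry.current_ee_pos())
gripper_to(0.024,5)
im=vision.snapshot("wrist"); cv2.imwrite("pics/wrist8a.png",im[:,:,::-1])
gripper_to(0.0,5); print(telemetry.current_opening())
gripper_to(0.0,50); print(telemetry.current_opening(),telemetry.current_wrist_force())
im=vision.snapshot("wrist"); cv2.imwrite("pics/wrist8.png",im[:,:,::-1])
cv2.imwrite("pics/w8.png",np.hstack([cv2.imread("pics/wrist8a.png")[:,60:450],im[:,60:450,::-1]]))
print(telemetry.current_t())
E
```

```text
g False [0.58390108 0.1627721  0.04146217]
0.013757173164299514
0.013538766517637734 [-0.31492158  0.15634161  0.60787196]
28.2
```

View pics/w8.png

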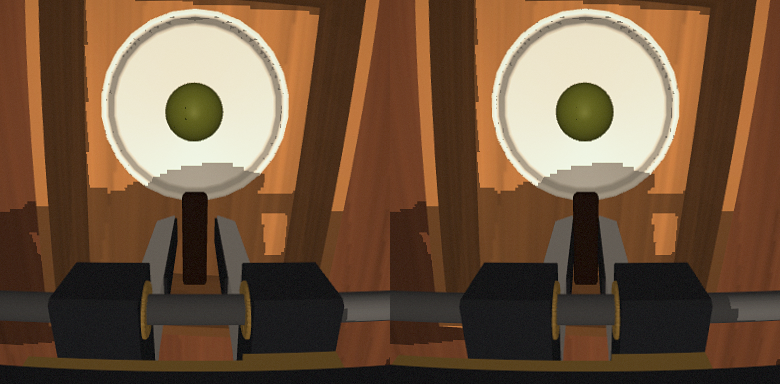

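The jaws are shut on the handle, centred, and the ball is still in the middle of the dish at (195, 112). I'll lift it gently.

```bash
python3 - <<'E'
from plant import r, vision, models, telemetry, inverse_kinematics, gripper_to
from h import *
p=np.array(telemetry.current_ee_pos())
r.move_l([0.5834,0.1627,0.06],vel=0.03); r.hold(0.3)
a=vision.snapshot("wrist")
r.move_l([0.5834,0.1627,0.19],vel=0.06); r.hold(0.3)
b=vision.snapshot("wrist")
cv2.imwrite("pics/w9.png",np.hstack([a[:,60:450,::-1],b[:,60:450,::-1]]))
print(telemetry.current_t(),telemetry.current_opening(),telemetry.current_wrist_force(),telemetry.current_ee_pos())
s=vision.snapshot("scene"); cv2.imwrite("pics/scene9.png",cv2.resize(s[100:290,180:410,::-1],None,fx=3,fy=3,interpolation=cv2.INTER_CUBIC))
# feasibility of the end pose
P=np.array([0.607,-0.216]); y=np.radians(2.5); g=P-0.074*np.array([np.cos(y),np.sin(y)])
print(g,inverse_kinematics([*g,0.116],tool_q(2.5)),telemetry.current_joints())
E
```

```text
32.0 0.013142221235643103 [ 0.26371891 -0.61998341 -1.83268255] [0.58339925 0.1627098  0.18995849]
[ 0.53307043 -0.21922783] [-5.10868595e-01  3.63288940e-01  1.67608697e+00 -4.44089210e-16
  1.10221674e+00  1.01629450e+00] [1.57143910e-01 3.45833838e-01 1.50367938e+00 3.93822721e-05
 1.29216113e+00 1.53612099e-01]
```

View pics/w9.png

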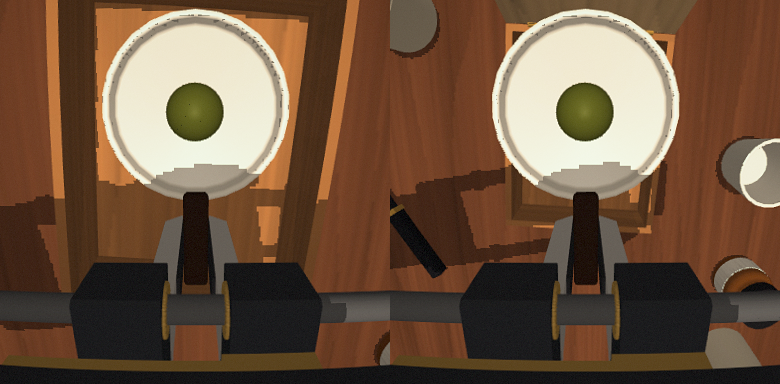

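View pics/scene9.png

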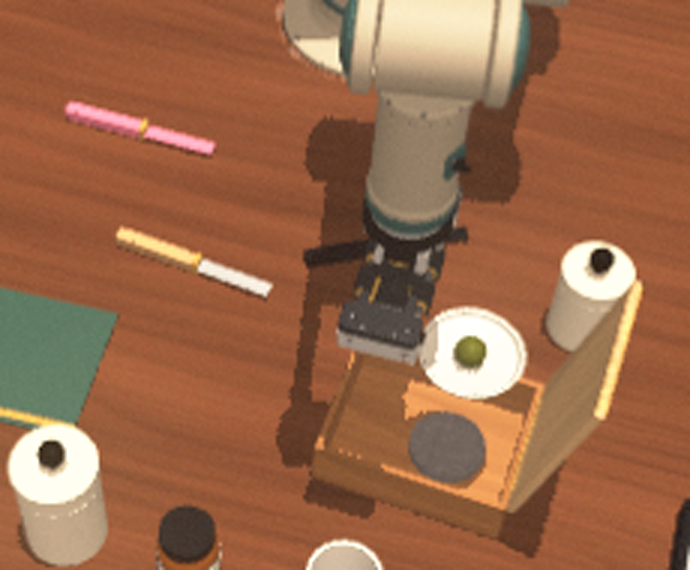

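No sag, the ball is still centred, and the knife and lid are unchanged. I'll refine the mat pose from the first pictures, which takes no robot time, and then carry the dish over.

```bash
cat > mat.py <<'E'
from plant import vision
from h import *
from scipy.optimize import least_squares
for cam,box in (("top",(280,115,365,200)),("scene",(150,190,225,250))):
    im=cv2.imread(f"pics/{cam}0.png"); c=vision.get_calibration(cam); hsv=cv2.cvtColor(im,cv2.COLOR_BGR2HSV)
    x0,y0,x1,y1=box; m=np.zeros(im.shape[:2],np.uint8)
    green=cv2.inRange(hsv,(60,60,30),(95,255,200)); brass=cv2.inRange(hsv,(20,120,140),(35,255,255))
    m[y0:y1,x0:x1]=(green|brass)[y0:y1,x0:x1]; m=cv2.morphologyEx(m,cv2.MORPH_CLOSE,np.ones((3,3)))
    n,l,s,ce=cv2.connectedComponentsWithStats(m); k=1+np.argmax(s[1:,4]); M=(l==k).astype(np.uint8)
    cn=cv2.findContours(M,cv2.RETR_EXTERNAL,cv2.CHAIN_APPROX_NONE)[0][0].reshape(-1,2)
    # mask moments in world for centre; square fit on boundary
    v,u=np.nonzero(M); A=pix2plane(np.c_[u,v],c,.003)[:,:2]
    P=pix2plane(cn,c,.003)[:,:2]
    def f(p):
        ca,sa=np.cos(p[2]),np.sin(p[2]); d=P-p[:2]; X=d@[ca,sa]; Y=d@[-sa,ca]
        return np.maximum(abs(X),abs(Y))-p[3]
    o=least_squares(f,[*P.mean(0),0.03,0.08],loss="soft_l1",f_scale=.001)
    b=(l==k)&(brass>0); v,u=np.nonzero(b); B=pix2plane(np.c_[u,v],c,.003)[:,:2]
    w,V=np.linalg.eigh(np.cov(B.T)); a=np.degrees(np.arctan2(V[1,1],V[0,1]))
    print(cam,"pix centre",A.mean(0).round(4),"fit",o.x[:2].round(4),"yaw",np.degrees(o.x[2]).round(2),"half",o.x[3].round(4),"stripe dir",round(a,2),"stripe at",B.mean(0).round(3))
E
python3 mat.py
```

```text
top pix centre [ 0.6045 -0.2164] fit [ 0.6051 -0.2166] yaw 2.34 half 0.0781 stripe dir 92.93 stripe at [ 0.675 -0.212]Traceback (most recent call last):
  File "mat.py", line 18, in <module>
    b=(l==k)&(brass>0); v,u=np.nonzero(b); B=pix2plane(np.c_[u,v],c,.003)[:,:2]
                                             ~~~~~~~~~^^^^^^^^^^^^^^^^^^^
  File "h.py", line 9, in pix2plane
    n=cv2.undistortPoints(uv,K,np.asarray(c['D'])).reshape(-1,2)
      ~~~~~~~~~~~~~~~~~~~^^^^^^^^^^^^^^^^^^^^^^^^^
cv2.error: OpenCV(4.12.0) /io/opencv/modules/calib3d/src/undistort.dispatch.cpp:347: error: (-215:Assertion failed) CV_IS_MAT(_src) && CV_IS_MAT(_dst) && (_src->rows == 1 || _src->cols == 1) && (_dst->rows == 1 || _dst->cols == 1) && _src->cols + _src->rows - 1 == _dst->rows + _dst->cols - 1 && (CV_MAT_TYPE(_src->type) == CV_32FC2 || CV_MAT_TYPE(_src->type) == CV_64FC2) && (CV_MAT_TYPE(_dst->type) == CV_32FC2 || CV_MAT_TYPE(_dst->type) == CV_64FC2) in function 'cvUndistortPointsInternal'
```

```bash
python3 - <<'E'
from plant import r, vision, models, telemetry, inverse_kinematics, gripper_to
from h import *
P=np.array([0.6065,-0.2165]); yw=2.5; y=np.radians(yw); g=P-0.0743*np.array([np.cos(y),np.sin(y)])
r.move_l([*g,0.19],tool_q(yw),vel=0.06); r.hold(0.3)
print(telemetry.current_t())
a=vision.snapshot("wrist")
r.move_l([*g,0.118],tool_q(yw),vel=0.04); r.hold(0.5)
print(telemetry.current_t(),telemetry.current_ee_pos(),telemetry.current_opening())
b=vision.snapshot("wrist")
cv2.imwrite("pics/w10.png",np.hstack([a[:,60:450,::-1],b[:,60:450,::-1]]))
for n in("scene","top"):
    im=vision.snapshot(n); cv2.imwrite(f"pics/{n}10.png",im[:,:,::-1])
    for k in("dish","dish_handle","dish_center","tea_ball_center","mat","lid_lip"):
        print(n,k,[(np.round(d["at"],4).tolist(),round(d["score"],2)) for d in models.mark_of(k,n)][:2])
print(telemetry.current_t())
E
```

```text
38.9333
41.4333 [ 0.53228846 -0.2197413   0.11801919] 0.013330765932912702
scene dish [([0.6068, -0.2202, 0.0999], 0.63)]
scene dish_handle [([0.5377, -0.2193, 0.1094], 0.68)]
scene dish_center [([0.5849, 0.2132, 0.0029], 0.69), ([0.6068, -0.2178, 0.0945], 0.67)]
scene tea_ball_center [([0.606, -0.2184, 0.1145], 0.55), ([0.5361, -0.2178, 0.1097], 0.32)]
scene mat [([0.6036, -0.2167, 0.0008], 0.76)]
scene lid_lip [([0.59, 0.3522, 0.2564], 0.81)]
top dish [([0.6083, -0.2155, 0.0901], 0.59)]
top dish_handle []
top dish_center [([0.6032, -0.2221, 0.098], 0.93), ([0.5866, 0.3042, 0.0618], 0.56)]
top tea_ball_center [([0.6063, -0.2141, 0.1111], 0.68)]
top mat [([0.6082, -0.214, -0.005], 0.97)]
top lid_lip [([0.593, 0.3488, 0.2608], 0.67)]
42.1833
```

View pics/w10.png

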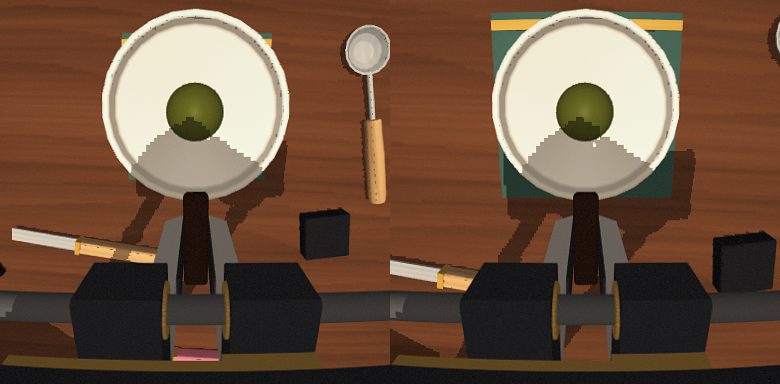

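View pics/scene10.png

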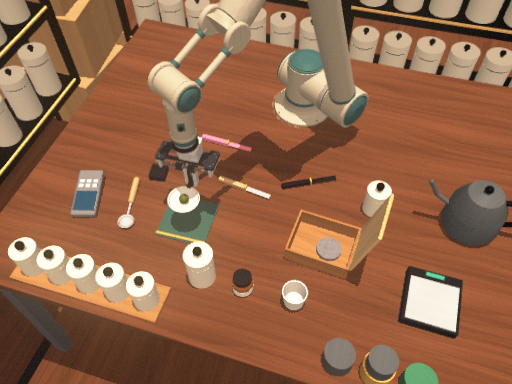

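View pics/top10.png

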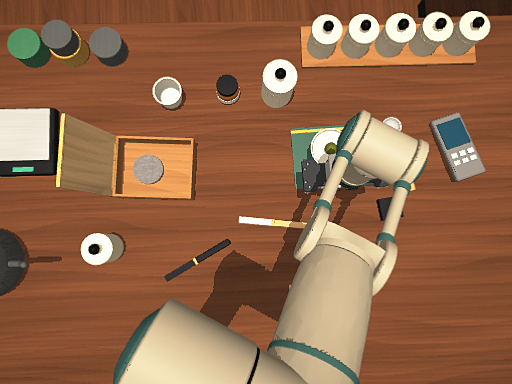

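```bash
python3 - <<'E'
from plant import r, vision, models, telemetry
from h import *
c=vision.get_calibration("wrist"); im=vision.snapshot("wrist")
hsv=cv2.cvtColor(im,cv2.COLOR_RGB2HSV)
m=cv2.inRange(hsv,(18,110,120),(35,255,255)); m[60:]=0
v,u=np.nonzero(m); B=pix2plane(np.c_[u,v],c,.003)[:,:2]; w,V=np.linalg.eigh(np.cov(B.T)); print(len(u),"stripe",np.degrees(np.arctan2(V[1,1],V[0,1])),B.min(0),B.max(0))
g=cv2.inRange(hsv,(60,60,20),(95,255,200))|m
n,l,s,ce=cv2.connectedComponentsWithStats(g); 
g[210:]=0; g[:, :120]=0; g[:,460:]=0
v,u=np.nonzero(g); P=pix2plane(np.c_[u,v],c,.003)[:,:2]; print("mat",cv2.minAreaRect((P*1000).astype(np.float32)))
# dish handle direction from the picture at handle-top height
z=telemetry.current_ee_pos()[2]-0.006+0.007
d=(im.astype(int).sum(2)<110); d[:195]=0; d[255:]=0; d[:,235:]&=True
n,l,s,ce=cv2.connectedComponentsWithStats(d.astype(np.uint8))
for k in range(1,n):
    if s[k][4]>300: 
        v,u=np.nonzero(l==k); Q=pix2plane(np.c_[u,v],c,z)[:,:2]; print("dark",s[k],cv2.minAreaRect((Q*1000).astype(np.float32)))
# rim and ball circles
for nm,mm in (("white",cv2.inRange(hsv,(0,0,100),(40,60,255))),("ball",cv2.inRange(hsv,(24,120,20),(45,255,180)))):
    n,l,s,ce=cv2.connectedComponentsWithStats(mm); k=1+np.argmax(s[1:,4]); v,u=np.nonzero(l==k)
    hull=cv2.convexHull(np.c_[u,v].astype(np.float32)); print(nm,cv2.minEnclosingCircle(hull))
    (cc,_)=cv2.minEnclosingCircle(hull); print(pix2plane([cc],c,0.095+(0.02 if nm=="white" else 0.019)))
print(telemetry.current_t(),telemetry.current_ee_pos())
E
```

```text
952 stripe 92.52469069461931 [ 0.6696388 -0.2946083] [ 0.68464814 -0.13488629]
mat ((607.3724975585938, -217.78709411621094), (158.8946990966797, 160.022705078125), 2.522085666656494)
dark [ 239  195   34   60 1686] ((545.9579467773438, -219.61741638183594), (35.05330276489258, 18.787818908691406), 2.5091471672058105)
dark [ 383  231   63   24 1269] ((538.8165893554688, -312.0448303222656), (14.622075080871582, 39.30685043334961), 1.31449556350708)
white ((255.04373168945312, 104.41946411132812), 95.75262451171875)
[[ 0.6104526  -0.21651218  0.115     ]]
ball ((254.0868682861328, 111.34745788574219), 28.800352096557617)
[[ 0.60695942 -0.21617126  0.114     ]]
42.2333 [ 0.53224239 -0.21974169  0.11796774]
```

All checks agree. In the wrist view the mat is at (0.607, -0.218) with yaw 2.5°. The dish axis is at about (0.608, -0.2165) with its handle at yaw 2.5°, and the ball is centred. The knife is flat, the lid is open and the bystanders are where they were, so I'm handing in.

```bash
python3 - <<'E'
from plant import r, telemetry
r.sign_off(); print(telemetry.current_t())
E
```

```text
the job is handed in; nothing more can be done
the job is handed in; nothing more can be done
```

The job is done and handed in at about 42 s of the 72 s allowed; no verdict was reported.

- **Lid:** I levered it up by its lip with the wooden tea knife and pushed it past upright. In the last pictures it stands open at about 1.8 rad.
- **Knife:** it lies flat on the counter where it started, and I let go of it.
- **Dish:** I took it out by its handle and turned it a quarter turn. It is held over the mat with its underside about 92 mm above it.

**Last checks:**
- **Position:** by pixel fit the dish axis is about 1 to 3 mm from the mat centre. The network marks were within about 6 mm, roughly their own error.
- **Direction:** the handle and the mat are both at 2.5° yaw, so the handle points squarely back towards the robot.
- **Ball:** it stayed in the middle of the dish in every picture. In the last one its fitted centre was about 3 mm from the rim fit's centre, and I judged that to be fitting error.
- **Other things:** the canisters, cup, jar, spoon and timer looked unmoved; I checked them by eye only. No force guard tripped, and the readings I took were all small.

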